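# Line up the amber bottles by height

## Task

Line up the four amber bottles by height on the cork discs of the wooden board: the tallest on the disc next to the white jug, then each shorter one in turn, with the shortest next to the lidded jar. Stand each bottle upright in the middle of its disc, setting it down rather than dropping it, knock none over, and leave the jug and the jar where they are.

Things in the scene. Friction and masses are not known exactly. Their poses are not given: they have to be found in the camera images.
- bottle_tallest: the tallest of four loose amber bottles with white label and black cap: 108 mm tall with its cap; round body 48 mm in diameter, straight up to 80 mm (grip it there), then a shoulder and a cap 30 mm wide. Origin: centre of its underside; z up. Starts upright on the counter (z = 0) at any of four spots between robot and board; under 0.35 kg.
- bottle_second: the second-tallest of four loose amber bottles with white label and black cap: 90 mm tall with its cap; round body 40 mm in diameter, straight up to 66 mm (grip it there), then a shoulder and a cap 26 mm wide. Origin: centre of its underside; z up. Starts upright on the counter (z = 0) at any of four spots between robot and board; under 0.35 kg.
- bottle_third: the third-tallest of four loose amber bottles with white label and black cap: 73 mm tall with its cap; round body 33 mm in diameter, straight up to 52 mm (grip it there), then a shoulder and a cap 23 mm wide. Origin: centre of its underside; z up. Starts upright on the counter (z = 0) at any of four spots between robot and board; under 0.35 kg.
- bottle_shortest: the shortest of four loose amber bottles with white label and black cap: 56 mm tall with its cap; round body 26 mm in diameter, straight up to 38 mm (grip it there), then a shoulder and a cap 20 mm wide. Origin: centre of its underside; z up. Starts upright on the counter (z = 0) at any of four spots between robot and board; under 0.35 kg.
- disc_a: one of four identical round cork discs, 62 mm in diameter and 3 mm thick, fixed in a straight row, 80 mm centre to centre, on a fixed dark wooden board (330 x 85 x 12 mm, long way roughly along y). The letters do not follow the order along the row, which changes each time. Origin: centre of the disc's underside, 12 mm above the counter; its top is at 15 mm.
- disc_b: one of four identical round cork discs, 62 mm in diameter and 3 mm thick, fixed in a straight row, 80 mm centre to centre, on a fixed dark wooden board (330 x 85 x 12 mm, long way roughly along y). The letters do not follow the order along the row, which changes each time. Origin: centre of the disc's underside, 12 mm above the counter; its top is at 15 mm.
- disc_c: one of four identical round cork discs, 62 mm in diameter and 3 mm thick, fixed in a straight row, 80 mm centre to centre, on a fixed dark wooden board (330 x 85 x 12 mm, long way roughly along y). The letters do not follow the order along the row, which changes each time. Origin: centre of the disc's underside, 12 mm above the counter; its top is at 15 mm.
- disc_d: one of four identical round cork discs, 62 mm in diameter and 3 mm thick, fixed in a straight row, 80 mm centre to centre, on a fixed dark wooden board (330 x 85 x 12 mm, long way roughly along y). The letters do not follow the order along the row, which changes each time. Origin: centre of the disc's underside, 12 mm above the counter; its top is at 15 mm.
- jug: small white china jug, loose, 105 mm tall, about 86 mm wide at the belly, with a handle on the side away from the robot; it stands on the counter beyond one end of the board (either end), its centre about 115 mm from the nearest disc's centre. Origin: centre of its underside. Marks the tall end of the row; not to be moved.
- jar: white plastic jar with a grey lid, loose, 105 mm tall, 78 mm in diameter; it stands on the counter beyond the other end of the board, about 115 mm from the nearest disc's centre. Origin: centre of its underside. Marks the short end of the row; not to be moved.

How it is judged:
By the outcome, as a careful person would: the job done as asked, in the order asked, and still so for the second after the job is handed in, with the robot touching nothing.
It also fails if it takes over 122 s, if anything falls off the work surface, if the arm or the gripper's body presses on something with over 40 N, if the wrist force passes 120 N, or if a joint passes its speed limit or range.

## Robot

A 6-joint arm with a two-finger parallel gripper is mounted at the origin on the work surface. World frame = base frame: x ahead of the robot, y to its left, z up, the work surface at z = 0. Lengths are in mm, angles in rad, forces in N, time in s.
With the tool pointing down it reaches from about 300 to 775 mm from the base axis. Payload 14.6 kg.
Tool frame: the origin (TCP) lies between the finger pads; the fingertips stand manip.tip_reach ahead of it and the grasp point (between the pads) lies 5 mm behind it (manip.tip_reach is the distance from the TCP to the fingertips, in mm); z points along the fingers, y is the line along which they close (so a half turn about z gives the same grasp; the last joint's range is limited). The gripper opens to 94 mm and grips with 3 to 60 N. Pads are 16 mm wide; open, the fingers measure 119 mm over their backs; the gripper's body (75 mm by 177 mm) begins 78 mm behind the grasp point.
Start: joints at [1.159, 0.3, 1.521, -0, 1.321, -0.067], TCP at [185.902, 517.619, 219.446] pointing down, gripper open.
Joint ranges: [-3.03, 3.03], [-0.79, 2.21], [0.23, 2.52], [-1.04, 4.18], [0, 3.07], [-2.55, 2.55]. Speed limits (rad/s): [2.22, 2.22, 2.57, 3.14, 3.14, 3.14].

## Interface

Orientations are given as [roll, pitch, yaw] about the fixed x, y, z axes, in that order (R = Rz(yaw) Ry(pitch) Rx(roll)).
In Python, from cell import manip gives the robot as it stands. The module is installed in compiled form; this text tells all that it offers.
- The arm moves only by the shell command python3 -m creep 'ROWS' [FORCE]. ROWS is JSON, a list of rows, each a list of 3 entries, a list of its own where there are three numbers: the opening, from -1 (shut) to 1 (fully open), then the shift along the tool's x, y, z in cm, then the turn about the tool's z in units of 5 degrees (1.0 is 5 degrees). In form: [[grip, [tx, ty, tz], roll], ...]. A call has 1 to 12 rows; each row is the pose to reach, as a shift and turn from the pose commanded when the call began, along the tool's axes at that moment; what a row does not reach only later rows make up. A row lasts 1/10 s, in which the tool goes at most 50 mm and 8.59 degrees, less where a joint would pass 70% of its speed; a pose out of reach is approached as far as the arm can. A call with a gripper value outside its range is refused whole. The fingers move at their own pace and stop on an object; FORCE is the grip in N (left out, the last holds). Time passes only in rows, so rows that repeat a pose let the fingers close. It gives the time, the measured TCP pose, the force, the opening and the grip force at its end, in the units of the state.
- manip.read_state(): the state, without advancing time (a new reading comes with each control period).
- manip.camera(name): name is "scene" or "top"; returns the picture (400x640x3 uint8, red, green, blue); there is no depth.
- manip.camera_params(name): a dict with "fovy" (degrees; the focal length in pixels is half the picture's height over the tangent of half this angle, whatever the lens; pixels are square), "cx", "cy" (the principal point, pixels), "origin" and "attitude" of the camera in the world. Camera axes: x right, y down, z forward; pixel columns grow to the right and rows downward; lengths in mm; the calibration is good to about 2 mm. A picture is of the moment at which its call begins. camera_params takes no time and is no camera call.
- manip.sign_off(): hands the job in; it is judged then, once.
The state is a dict: "clock": time; "joints": joint angles; "qd": joint speeds; "effort": joint torques, N m; "eef_pos": TCP position; "eef_rot": TCP orientation; "wrist_force": force on the tool from outside, world axes, zero at the start; "moment": the same for the moment, N m; "finger_gap": finger opening in mm; "finger_force": force on a finger pad.
Only numpy, scipy, OpenCV 4.12 (cv2) and the standard library are available. Lean on these libraries where they do the work, as an engineer would, in place of code of your own. Each camera call takes 0.05 s, during which the arm holds its last target. There are 200 camera calls.

## Working session

There is one attempt and no reset: what is moved stays moved. The work goes in short steps, Python scripts to look and compute and a shell command to move; the robot and the scene stay as the last step left them, time stands still between calls to the robot, and variables do not carry over. Pictures are saved under pics/ and viewed, at most 14 in all, crops included, and the job is handed in when it is done.

```bash
mkdir -p pics
python3 - <<'E'
from cell import manip
import cv2
print(manip.read_state(), manip.tip_reach)
for n in ("scene","top"):
    print(n, manip.camera_params(n))
    cv2.imwrite(f"pics/{n}0.png", manip.camera(n)[:,:,::-1])
E
```

```text
{'clock': 0.0, 'joints': array([ 1.15939468e+00,  3.00507852e-01,  1.52157081e+00,  1.12797657e-05,
        1.32068879e+00, -6.66242925e-02]), 'qd': array([ 0.00029461, -0.00068585, -0.00244829,  0.0002888 , -0.00023989,
        0.00010778]), 'effort': array([-1.52943799e-04, -5.31795895e+01, -3.52743924e+01,  7.08987191e-02,
        2.42278964e-02, -4.57669034e-05]), 'eef_pos': array([185.80950101, 517.4080371 , 218.8705019 ]), 'eef_rot': array([-3.14042119e+00, -8.91134437e-05,  2.79681245e+00]), 'wrist_force': array([ 0.3160623 , -0.02620439,  0.57488167]), 'moment': array([-0.00144498, -0.0601632 ,  0.00681389]), 'finger_force': 0.0, 'finger_gap': 94.16160013212209} 14.0
scene {'fovy': 50.34278821939535, 'cx': 317.72920292956, 'cy': 196.620684253559, 'origin': array([999.80125431, 110.05015319, 691.34291432]), 'attitude': array([-2.53111182,  0.00971226,  1.72471796])}
top {'fovy': 45.53744046700701, 'cx': 316.2912047178005, 'cy': 192.95420404702628, 'origin': array([ 447.25553786,   42.75901526, 1115.28883335]), 'attitude': array([-3.02588854, -0.00566867, -1.56585988])}
```

View pics/top0.png

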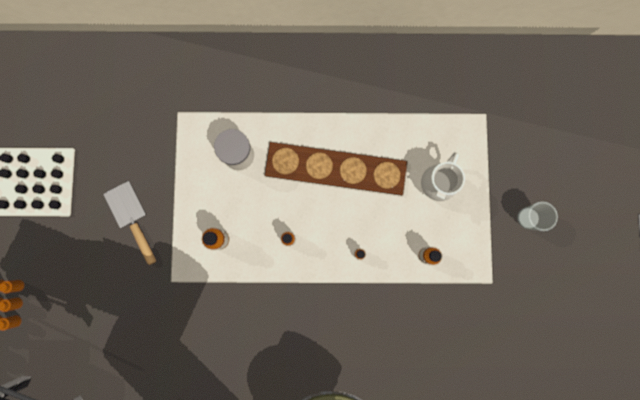

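View pics/scene0.png

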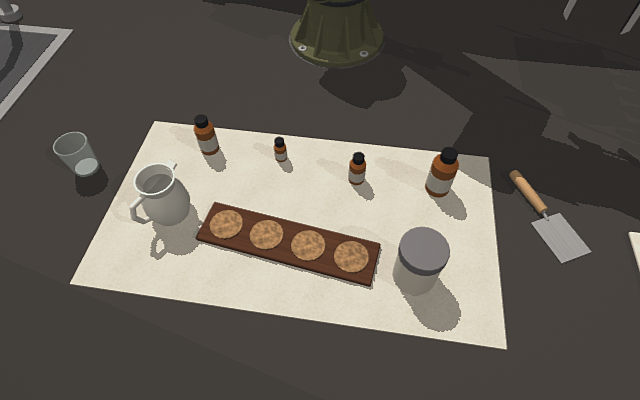

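The top view shows the jar at (232,148), the jug at (447,180) and the discs at (285,161), (319,166), (353,171), (387,175). The bottles are the tallest (213,239), third (288,239), shortest (360,254) and second (432,256). The scene view confirms these sizes.

```bash
cat > h.py <<'E'
from cell import manip
import numpy as np, cv2
from scipy.spatial.transform import Rotation as Ro
def cast(n,px,z):
    p=manip.camera_params(n); f=200/np.tan(np.radians(p["fovy"]/2))
    d=Ro.from_euler("xyz",p["attitude"]).as_matrix()@np.array([(px[0]+.5-p["cx"])/f,(px[1]+.5-p["cy"])/f,1])
    o=p["origin"]; return o+d*(z-o[2])/d[2]
def blob(mask,c,r):
    m=np.zeros_like(mask); c=[int(v) for v in c]
    m[c[1]-r:c[1]+r+1,c[0]-r:c[0]+r+1]=mask[c[1]-r:c[1]+r+1,c[0]-r:c[0]+r+1]
    n,l,s,ce=cv2.connectedComponentsWithStats(m.astype(np.uint8)); k=1+np.argmax(s[1:,4]); return ce[k],s[k]
def go(target,yaw=None):  # prints shift (cm, tool axes) and turn units
    s=manip.read_state(); R=Ro.from_euler("xyz",s["eef_rot"])
    d=R.inv().apply(np.array(target)-s["eef_pos"])/10
    y=0 if yaw is None else -np.degrees((yaw-s["eef_rot"][2]+np.pi)%(2*np.pi)-np.pi)/5
    print("at",s["eef_pos"].round(1),s["eef_rot"].round(3),"shift",d.round(2),"turn",round(y,2))
E
python3 - <<'E'
from h import *
im=manip.camera("top"); hsv=cv2.cvtColor(im,cv2.COLOR_RGB2HSV); g=im.max(2)
for n,c,h in (("T",(213,239),108),("2",(432,256),90),("3",(288,239),73),("S",(360,254),56)):
    ce,s=blob(g<50,c,12); print(n,ce.round(1),s,cast("top",ce,h-4).round(1))
    a,s2=blob((hsv[:,:,1]>140),c,14); print("   amber+cap",a.round(1),s2)
for c in ((285,161),(319,166),(353,171),(387,175)):
    m=(hsv[:,:,2]>125)&(hsv[:,:,1]>80)
    m=cv2.morphologyEx(m.astype(np.uint8),cv2.MORPH_CLOSE,np.ones((5,5)))
    ce,s=blob(m,c,16); print("disc",ce.round(1),s,cast("top",ce,15).round(1))
cv2.imwrite("pics/c.png",cv2.resize(im[130:270,195:455,::-1],None,fx=3,fy=3,interpolation=0))
E
```

```text
T [209.5 238. ] [203 233  14  11 119] [466.7 261.5 104. ]
   amber+cap [215.2 238.6] [203 229  21  20 207]
2 [434.8 255.6] [430 251  11  10  81] [ 432.  -218.3   86. ]
   amber+cap [429.1 255.3] [423 248  16  16 126]
3 [286.7 238.1] [283 235   8   7  45] [468.2 100.6  69. ]
   amber+cap [288.1 238.2] [281 232  13  13  65]
S [360.2 253.6] [357 251   7   6  32] [435.  -61.6  52. ]
   amber+cap [356.4 253.3] [355 250   5   8  17]
disc [285.1 160.5] [272 147  27  28 585] [650.2 109.3  15. ]
disc [318.9 165.2] [306 152  27  27 586] [639.4  30.1  15. ]
disc [352.8 170. ] [340 155  27  29 589] [628.4 -49.1  15. ]
disc [387.1 175. ] [373 162  31  27 607] [ 617.2 -129.3   15. ]
```

View pics/c.png

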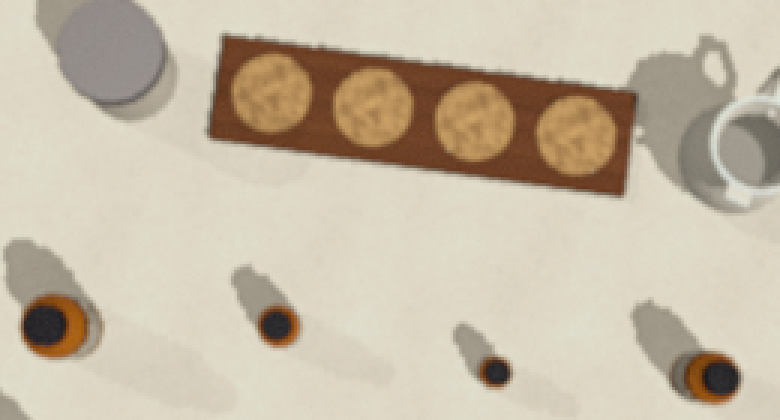

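Run:
```python
from h import *
im=manip.camera("scene"); g=im.max(2)
A=lambda n:np.array(manip.camera_params(n)["origin"])
for n,c,h,t in (("T",(449,157),108,(209.5,238)),("2",(202,122),90,(434.8,255.6)),("3",(359,159),73,(286.7,238.1)),("S",(279,142),56,(360.2,253.6))):
    ce,s=blob(g<50,c,11)
    P=[];
    for cam,px in (("scene",ce),("top",t)):
        a=A(cam); d=cast(cam,px,0)-a; d/=np.linalg.norm(d); P.append((a,d))
    M=[np.eye(3)-np.outer(d,d) for a,d in P]
    X=np.linalg.solve(M[0]+M[1],sum(m@a for m,(a,d) in zip(M,P))); print(n,ce.round(1),s[2:],X.round(1), cast("scene",ce,h-6).round(1))
go((467,261.5,160),1.433)
```

```text
T [449.9 154.1] [ 21  18 281] [466.9 263.  102.4] [466.3 264.3 102. ]
2 [200.9 120.9] [ 14  14 146] [ 432.  -219.5   82.1] [ 433.7 -218.6   84. ]
3 [358.2 158.3] [ 11  12 111] [468.2 100.8  64.1] [470.7 100.8  67. ]
S [279. 142.] [ 9 11 78] [435.1 -62.2  48.2] [436.7 -61.8  50. ]
at [185.8 517.5 219.1] [-3.141 -0.     2.797] shift [-35.11 -14.59   5.92] turn 15.63
```

```bash
python3 -m creep '[[1,[-4,-1.5,0.5],1.6],[1,[-8,-3,1],3.2],[1,[-12,-5,2],4.8],[1,[-16,-7,2.5],6.4],[1,[-20,-8.5,3],8],[1,[-24,-10,3.5],9.6],[1,[-28,-12,4.5],11.2],[1,[-32,-13.5,5],12.8],[1,[-35.1,-14.7,5.5],14.4],[1,[-35.1,-14.7,5.9],15.6],[1,[-35.1,-14.7,5.9],15.6],[1,[-35.1,-14.7,5.9],15.6]]' 15; python3 -c "
from h import *
go((467,262.5,45),1.433)"
```

```text
clock: 1.4
eef_pos: [466.3, 260.9, 160.5]
eef_rot: [-3.141, 0.0, 1.439]
wrist_force: [-1.3, -0.3, -0.6]
finger_gap: 94.3
finger_force: 0.0
at [466.3 260.9 160.5] [-3.141  0.     1.439] shift [ 0.17  0.05 11.55] turn 0.07
```

```bash
python3 -m creep '[[1,[0.1,0,3],0],[1,[0.2,0,6],0],[1,[0.2,0,9],0],[1,[0.2,0,11.5],0],[1,[0.2,0,11.5],0],[-1,[0.2,0,11.5],0],[-1,[0.2,0,11.5],0],[-1,[0.2,0,11.5],0],[-1,[0.2,0,11.5],0],[-1,[0.2,0,11.5],0],[-1,[0.2,0,11.5],0],[-1,[0.2,0,11.5],0]]' 15; python3 -c "
from h import *
go((617.2,-129.3,230),1.433)"
```

```text
clock: 2.6
eef_pos: [467.0, 262.7, 45.7]
eef_rot: [3.141, -0.0, 1.435]
wrist_force: [0.2, -1.1, 1.7]
finger_gap: 48.3
finger_force: 15.0
at [467.  262.7  45.7] [ 3.141 -0.     1.435] shift [-36.81  20.18 -18.44] turn 0.03
```

```bash
python3 -m creep '[[-1,[0,0,-2],0],[-1,[0,0,-5],0],[-1,[0,0,-9],0],[-1,[-2,1,-12],0],[-1,[-5.5,3,-13],0],[-1,[-10,5.5,-13],0],[-1,[-14.5,8,-13],0],[-1,[-19,10.4,-13],0],[-1,[-23.5,12.9,-13],0],[-1,[-28,15.3,-13],0],[-1,[-32,17.5,-13],0],[-1,[-35,19.2,-13],0]]' 20; python3 -c "
from h import *
go((617.2,-129.3,61),1.433)"
```

```text
clock: 3.8
eef_pos: [610.1, -113.0, 175.0]
eef_rot: [-3.141, 0.0, 1.434]
wrist_force: [1.7, 0.8, -1.2]
finger_gap: 47.5
finger_force: 20.0
at [ 610.1 -113.   175. ] [-3.141  0.     1.434] shift [-1.51  0.93 11.4 ] turn 0.01
```

```bash
python3 -m creep '[[-1,[-1.2,0.7,2],0],[-1,[-1.7,0.95,5],0],[-1,[-1.7,0.95,8],0],[-1,[-1.7,0.95,9.4],0],[-1,[-1.7,0.95,10],0],[-1,[-1.7,0.95,10],0],[-1,[-1.7,0.95,10],0]]'; python3 -c "
from h import *
go((617.2,-129.3,60.7),1.433)
im=manip.camera('top');cv2.imwrite('pics/p1.png',cv2.resize(im[130:230,330:480,::-1],None,fx=4,fy=4))
"
```

```text
clock: 4.5
eef_pos: [617.6, -128.2, 76.9]
eef_rot: [3.14, 0.0, 1.436]
wrist_force: [-0.4, 0.5, -1.5]
finger_gap: 47.5
finger_force: 20.0
at [ 617.6 -128.2   76.9] [3.14  0.    1.436] shift [-0.11 -0.03  1.62] turn 0.03
```

```bash
python3 -c "
from h import *
im=manip.camera('scene');cv2.imwrite('pics/p2.png',cv2.resize(im[110:290,110:310,::-1],None,fx=3,fy=3))
"
```

```text
(no output)
```

View pics/p2.png

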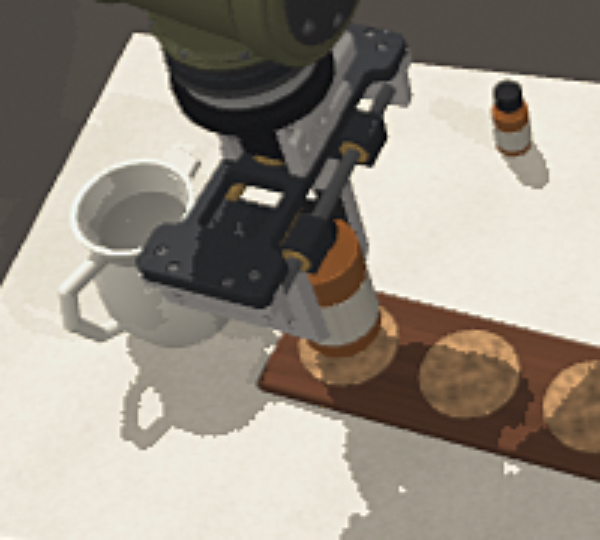

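The bottle hangs upright over the disc beside the jug (crop (345,345)), and the gripper is clear of the jug.

```bash
python3 -m creep '[[-1,[-0.1,0,0.8],0],[-1,[-0.1,0,1.2],0],[-1,[-0.1,0,1.4],0],[-1,[-0.1,0,1.5],0],[-1,[-0.1,0,1.55],0],[-1,[-0.1,0,1.6],0],[-1,[-0.1,0,1.6],0]]'
```

```text
clock: 5.3
eef_pos: [616.6, -129.2, 60.6]
eef_rot: [-3.141, 0.0, 1.435]
wrist_force: [-8.8, 2.4, 12.3]
finger_gap: 47.8
finger_force: 20.0
```

```bash
python3 -m creep '[[0.2,[0,0,0],0],[0.6,[0,0,0],0],[1,[0,0,0],0],[1,[0,0,0],0],[1,[0,0,0],0],[1,[0,0,-2],0],[1,[0,0,-5],0],[1,[0,0,-9],0],[1,[0,0,-11],0],[1,[0,0,-11],0]]'; python3 -c "
from h import *
go((432,-219,37),1.433)
go((432,-219,150),1.433)"
```

```text
clock: 6.3
eef_pos: [618.0, -129.5, 172.8]
eef_rot: [3.136, 0.001, 1.435]
wrist_force: [0.6, 0.8, -0.2]
finger_gap: 94.6
finger_force: 0.0
at [ 618.  -129.5  172.8] [3.136e+00 1.000e-03 1.435e+00] shift [-11.37 -17.29  13.5 ] turn 0.03
at [ 618.  -129.5  172.8] [3.136e+00 1.000e-03 1.435e+00] shift [-11.37 -17.23   2.2 ] turn 0.03
```

```bash
python3 -m creep '[[1,[-2,-3,0],0],[1,[-5,-7,0.5],0],[1,[-8,-11,1],0],[1,[-10.5,-15,1.5],0],[1,[-11.3,-17.2,2],0],[1,[-11.3,-17.2,2],0],[1,[-11.3,-17.2,2],0]]'; python3 -c "
from h import *
go((432,-219,37),1.433)"
```

```text
clock: 7.0
eef_pos: [431.1, -218.0, 149.0]
eef_rot: [-3.141, -0.0, 1.435]
wrist_force: [-0.1, -0.6, 0.5]
finger_gap: 93.9
finger_force: 0.0
at [ 431.1 -218.   149. ] [-3.141 -0.     1.435] shift [-0.09  0.11 11.2 ] turn 0.02
```

```bash
python3 -m creep '[[1,[-0.1,0.1,3],0],[1,[-0.1,0.1,6],0],[1,[-0.1,0.1,9],0],[1,[-0.1,0.1,11.2],0],[1,[-0.1,0.1,11.2],0],[-1,[-0.1,0.1,11.2],0],[-1,[-0.1,0.1,11.2],0],[-1,[-0.1,0.1,11.2],0],[-1,[-0.1,0.1,11.2],0],[-1,[-0.1,0.1,11.2],0],[-1,[-0.1,0.1,11.2],0],[-1,[-0.1,0.1,11.2],0]]' 20; python3 -c "
from h import *
go((628.4,-49.1,180),1.433)"
```

```text
clock: 8.2
eef_pos: [432.0, -219.1, 37.6]
eef_rot: [3.141, 0.0, 1.435]
wrist_force: [0.4, 0.9, 0.5]
finger_gap: 41.6
finger_force: 0.0
at [ 432.  -219.1   37.6] [3.141 0.    1.435] shift [ 19.5   17.16 -14.24] turn 0.03
```

```bash
python3 -m creep '[[-1,[0,0,0],0],[-1,[0,0,0],0],[-1,[0,0,0],0],[-1,[0,0,-2],0],[-1,[0,0,-6],0],[-1,[0,0,-10],0],[-1,[1,1,-14],0],[-1,[4,3.5,-15],0],[-1,[7.5,6.5,-15],0],[-1,[11,9.5,-15],0],[-1,[14.5,12.7,-15],0],[-1,[17.5,15.5,-15],0]]' 20; python3 -c "
from h import *
go((628.4,-49.1,52.6),1.433)"
```

```text
clock: 9.4
eef_pos: [610.4, -64.7, 187.0]
eef_rot: [-3.141, -0.0, 1.436]
wrist_force: [-0.5, -0.3, -1.6]
finger_gap: 39.8
finger_force: 20.0
at [610.4 -64.7 187. ] [-3.141 -0.     1.436] shift [ 1.79  1.58 13.44] turn 0.03
```

```bash
python3 -m creep '[[-1,[1.5,1.3,0],0],[-1,[2,1.7,1],0],[-1,[2,1.7,4],0],[-1,[2,1.7,7],0],[-1,[2,1.7,10],0],[-1,[2,1.7,12],0],[-1,[2,1.7,12.4],0],[-1,[2,1.7,12.4],0],[-1,[2,1.7,12.4],0]]'; python3 -c "
from h import *
go((628.4,-49.1,52.6),1.433)"
```

```text
clock: 10.3
eef_pos: [629.1, -49.5, 64.7]
eef_rot: [3.14, 0.0, 1.435]
wrist_force: [0.7, 0.7, -1.3]
finger_gap: 39.8
finger_force: 20.0
at [629.1 -49.5  64.7] [3.14  0.    1.435] shift [ 0.03 -0.07  1.21] turn 0.02
```

```bash
python3 -m creep '[[-1,[0,-0.1,0.6],0],[-1,[0,-0.1,0.9],0],[-1,[0,-0.1,1.05],0],[-1,[0,-0.1,1.1],0],[-1,[0,-0.1,1.15],0],[-1,[0,-0.1,1.2],0],[-1,[0,-0.1,1.2],0]]'
```

```text
clock: 11.0
eef_pos: [627.7, -48.9, 52.6]
eef_rot: [3.142, 0.0, 1.436]
wrist_force: [-7.3, 0.5, 10.4]
finger_gap: 39.2
finger_force: 20.0
```

```bash
python3 -m creep '[[0.2,[0,0,0],0],[0.6,[0,0,0],0],[1,[0,0,0],0],[1,[0,0,0],0],[1,[0,0,0],0],[1,[0,0,-2],0],[1,[0,0,-5],0],[1,[0,0,-9],0],[1,[0,0,-11],0],[1,[0,0,-11],0]]'; python3 -c "
from h import *
go((468.5,100.7,140),1.433)
im=manip.camera('scene');cv2.imwrite('pics/p3.png',cv2.resize(im[90:310,110:430,::-1],None,fx=2.4,fy=2.4))"
```

```text
clock: 12.0
eef_pos: [629.0, -49.1, 164.8]
eef_rot: [3.136, -0.0, 1.435]
wrist_force: [0.1, 0.3, 0.2]
finger_gap: 94.2
finger_force: 0.0
at [629.  -49.1 164.8] [ 3.136 -0.     1.435] shift [ 12.68 -17.93   2.39] turn 0.03
```

View pics/p3.png

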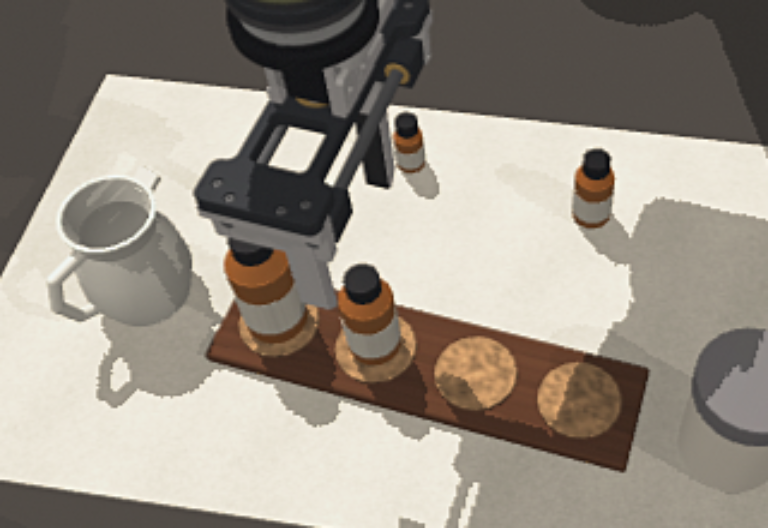

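The tallest stands on its disc at crop (275,330) and the second at (375,350), both upright. Next is the third bottle.

```bash
python3 -m creep '[[1,[2,-3,0],0],[1,[5,-7,0.5],0],[1,[8,-11,1],0],[1,[11,-15,1.5],0],[1,[12.7,-17.9,2],0],[1,[12.7,-17.9,2.2],0],[1,[12.7,-17.9,2.2],0]]'; python3 -c "
from h import *
go((468.5,100.7,28.5),1.433)"
```

```text
clock: 12.75
eef_pos: [467.2, 101.2, 138.6]
eef_rot: [-3.14, 0.0, 1.437]
wrist_force: [0.5, -0.2, 0.9]
finger_gap: 94.1
finger_force: 0.0
at [467.2 101.2 138.6] [-3.14   0.     1.437] shift [-0.02  0.15 11.  ] turn 0.04
```

```bash
python3 -m creep '[[1,[0,0.1,3],0],[1,[0,0.1,6],0],[1,[0,0.1,9],0],[1,[0,0.1,11],0],[-1,[0,0.1,11],0],[-1,[0,0.1,11],0],[-1,[0,0.1,11],0],[-1,[0,0.1,11],0],[-1,[0,0.1,11],0],[-1,[0,0.1,11],0],[-1,[0,0.1,11],0],[-1,[0,0.1,11],0]]' 20; python3 -c "
from h import *
go((639.4,30.1,150),1.433)"
```

```text
clock: 13.95
eef_pos: [468.5, 100.9, 29.5]
eef_rot: [3.141, -0.0, 1.435]
wrist_force: [0.1, 0.3, 0.2]
finger_gap: 33.5
finger_force: 0.0
at [468.5 100.9  29.5] [ 3.141 -0.     1.435] shift [ -4.71  17.89 -12.04] turn 0.03
```

```bash
python3 -m creep '[[-1,[0,0,0],0],[-1,[0,0,0],0],[-1,[0,0,0],0],[-1,[0,0,-2],0],[-1,[0,0,-6],0],[-1,[0,0,-10],0],[-1,[-0.5,1.5,-12],0],[-1,[-1.5,5,-12],0],[-1,[-2.5,9,-12],0],[-1,[-3.5,13,-12],0],[-1,[-4.5,16.5,-12],0],[-1,[-4.7,17.8,-12],0]]' 20; python3 -c "
from h import *
go((639.4,30.1,44.5),1.433)"
```

```text
clock: 15.15
eef_pos: [640.3, 28.7, 148.4]
eef_rot: [-3.141, 0.0, 1.434]
wrist_force: [-0.7, -0.2, -1.4]
finger_gap: 33.1
finger_force: 20.0
at [640.3  28.7 148.4] [-3.141  0.     1.434] shift [ 0.13 -0.1  10.39] turn 0.01
```

```bash
python3 -m creep '[[-1,[0,0,2],0],[-1,[0,0,5],0],[-1,[0,0,8],0],[-1,[0,0,9.3],0],[-1,[0,0,9.3],0],[-1,[0,0,9.3],0]]'; python3 -c "
from h import *
go((639.4,30.1,44.5),1.433)"
```

```text
clock: 15.75
eef_pos: [639.1, 30.3, 57.6]
eef_rot: [3.14, -0.0, 1.435]
wrist_force: [0.1, -0.5, 0.1]
finger_gap: 32.9
finger_force: 20.0
at [639.1  30.3  57.6] [ 3.14  -0.     1.435] shift [-0.02  0.03  1.31] turn 0.03
```

```bash
python3 -m creep '[[-1,[0,0,0.7],0],[-1,[0,0,1],0],[-1,[0,0,1.15],0],[-1,[0,0,1.2],0],[-1,[0,0,1.25],0],[-1,[0,0,1.3],0],[-1,[0,0,1.3],0]]'
```

```text
clock: 16.45
eef_pos: [638.6, 30.3, 44.5]
eef_rot: [3.141, 0.0, 1.435]
wrist_force: [-6.0, -0.7, 9.2]
finger_gap: 32.8
finger_force: 20.0
```

```bash
python3 -m creep '[[0.2,[0,0,0],0],[0.6,[0,0,0],0],[1,[0,0,0],0],[1,[0,0,0],0],[1,[0,0,0],0],[1,[0,0,0],0],[1,[0,0,-2],0],[1,[0,0,-5],0],[1,[0,0,-9],0],[1,[0,0,-12],0],[1,[0,0,-12],0]]'; python3 -c "
from h import *
go((435.5,-62,150),1.433)"
```

```text
clock: 17.55
eef_pos: [640.2, 30.3, 168.3]
eef_rot: [3.134, -0.001, 1.435]
wrist_force: [-0.2, -0.0, -0.0]
finger_gap: 94.0
finger_force: 0.0
at [640.2  30.3 168.3] [ 3.134e+00 -1.000e-03  1.435e+00] shift [-11.91 -19.05   1.68] turn 0.03
```

```bash
python3 -m creep '[[1,[-2,-3,0],0],[1,[-5,-7,0],0],[1,[-8,-11,0.5],0],[1,[-10.5,-15,1],0],[1,[-11.8,-18.8,1.5],0],[1,[-11.8,-19,1.5],0],[1,[-11.8,-19,1.5],0]]'; python3 -c "
from h import *
go((435.5,-62,20),1.433)"
```

```text
clock: 18.25
eef_pos: [434.2, -61.1, 148.5]
eef_rot: [3.141, -0.0, 1.435]
wrist_force: [0.4, 0.6, -0.1]
finger_gap: 94.4
finger_force: 0.0
at [434.2 -61.1 148.5] [ 3.141 -0.     1.435] shift [-0.07  0.13 12.85] turn 0.02
```

```bash
python3 -m creep '[[1,[-0.1,0.1,4],0],[1,[-0.1,0.1,8],0],[1,[-0.1,0.1,11],0],[1,[-0.1,0.1,12.8],0],[-1,[-0.1,0.1,12.8],0],[-1,[-0.1,0.1,12.8],0],[-1,[-0.1,0.1,12.8],0],[-1,[-0.1,0.1,12.8],0],[-1,[-0.1,0.1,12.8],0],[-1,[-0.1,0.1,12.8],0],[-1,[-0.1,0.1,12.8],0],[-1,[-0.1,0.1,12.8],0]]' 20; python3 -c "
from h import *
go((650.2,109.3,150),1.433)"
```

```text
clock: 19.45
eef_pos: [435.3, -62.1, 20.5]
eef_rot: [3.141, 0.0, 1.435]
wrist_force: [0.2, -0.3, 0.4]
finger_gap: 33.1
finger_force: 0.0
at [435.3 -62.1  20.5] [3.141 0.    1.435] shift [ 19.89  18.99 -12.94] turn 0.03
```

```bash
python3 -m creep '[[-1,[0,0,0],0],[-1,[0,0,0],0],[-1,[0,0,0],0],[-1,[0,0,0],0],[-1,[0,0,-2],0],[-1,[0,0,-6],0],[-1,[0,0,-10],0],[-1,[1,1,-13],0],[-1,[4,4,-13],0],[-1,[7.5,7,-13],0],[-1,[11,10.3,-13],0],[-1,[14,13.2,-13],0]]' 20; python3 -c "
from h import *
go((650.2,109.3,35.5),1.433)"
```

```text
clock: 20.65
eef_pos: [586.2, 60.5, 150.2]
eef_rot: [-3.142, -0.0, 1.436]
wrist_force: [0.3, -0.3, -0.4]
finger_gap: 25.8
finger_force: 20.0
at [586.2  60.5 150.2] [-3.142 -0.     1.436] shift [ 5.69  5.69 11.47] turn 0.03
```

```bash
python3 -m creep '[[-1,[2.5,2.5,0],0],[-1,[4.7,4.6,0],0],[-1,[5.9,5.8,0],0],[-1,[5.9,5.8,2],0],[-1,[5.9,5.8,5],0],[-1,[5.9,5.8,8],0],[-1,[5.9,5.8,10],0],[-1,[5.9,5.8,10.4],0],[-1,[5.9,5.8,10.4],0],[-1,[5.9,5.8,10.4],0]]'; python3 -c "
from h import *
go((650.2,109.3,35.5),1.433)"
```

```text
clock: 21.65
eef_pos: [651.0, 109.5, 47.8]
eef_rot: [3.14, -0.0, 1.435]
wrist_force: [0.2, -0.7, -0.5]
finger_gap: 25.9
finger_force: 20.0
at [651.  109.5  47.8] [ 3.14  -0.     1.435] shift [-0.03 -0.07  1.23] turn 0.03
```

```bash
python3 -m creep '[[-1,[0,-0.1,0.6],0],[-1,[0,-0.1,0.9],0],[-1,[0,-0.1,1.05],0],[-1,[0,-0.1,1.1],0],[-1,[0,-0.1,1.15],0],[-1,[0,-0.1,1.2],0],[-1,[0,-0.1,1.2],0]]'
```

```text
clock: 22.35
eef_pos: [649.3, 109.6, 35.5]
eef_rot: [-3.142, 0.0, 1.435]
wrist_force: [-6.8, -0.5, 9.2]
finger_gap: 25.9
finger_force: 20.0
```

Next I release, lift, and back off toward the robot so the top camera can see the row.

```bash
python3 -m creep '[[0.2,[0,0,0],0],[0.6,[0,0,0],0],[1,[0,0,0],0],[1,[0,0,0],0],[1,[0,0,0],0],[1,[0,0,0],0],[1,[0,0,-2],0],[1,[0,0,-5],0],[1,[0,0,-9],0],[1,[0,0,-13],0],[1,[0,0,-13],0]]'; python3 -m creep '[[1,[0,-4,0],0],[1,[0,-8,0],0],[1,[0,-12,0],0],[1,[0,-16,0],0],[1,[0,-20,0],0],[1,[0,-24,0],0],[1,[0,-26,0],0],[1,[0,-26,0],0],[1,[0,-26,0],0]]'
python3 - <<'E'
from h import *
im=manip.camera("top"); g=im.max(2)
cv2.imwrite("pics/f1.png",cv2.resize(im[120:230,205:475,::-1],None,fx=2.9,fy=2.9))
p=manip.camera_params("top"); f=200/np.tan(np.radians(p["fovy"]/2)); R=Ro.from_euler("xyz",p["attitude"]).inv()
for n,X,h in (("T",(617.2,-129.3),108),("2",(628.4,-49.1),90),("3",(639.4,30.1),73),("S",(650.2,109.3),56)):
    v=R.apply(np.array([*X,h+11])-p["origin"]); px=(p["cx"]+f*v[0]/v[2]-.5,p["cy"]+f*v[1]/v[2]-.5)
    ce,s=blob(g<50,px,11); print(n,ce.round(1),s[2:],(cast("top",ce,h+11)[:2]-X).round(1))
s=manip.camera("scene"); cv2.imwrite("pics/f2.png",cv2.resize(s[110:310,130:470,::-1],None,fx=2.3,fy=2.3))
E
```

```text
clock: 23.45
eef_pos: [651.3, 109.9, 170.8]
eef_rot: [3.133, -0.002, 1.435]
wrist_force: [0.3, 0.1, 0.1]
finger_gap: 94.0
finger_force: 0.0
clock: 24.35
eef_pos: [392.2, 144.7, 164.6]
eef_rot: [3.141, -0.0, 1.436]
wrist_force: [-0.7, 0.2, 0.3]
finger_gap: 94.0
finger_force: 0.0
T [394.3 168.3] [ 12  12 116] [-1.8  0.8]
2 [355.9 164.4] [10 10 77] [-1.8  0.5]
3 [319.3 160.6] [ 8  8 55] [-1.7 -0. ]
S [283.6 157.1] [ 6  7 35] [-2.   0.5]
```

View pics/f1.png

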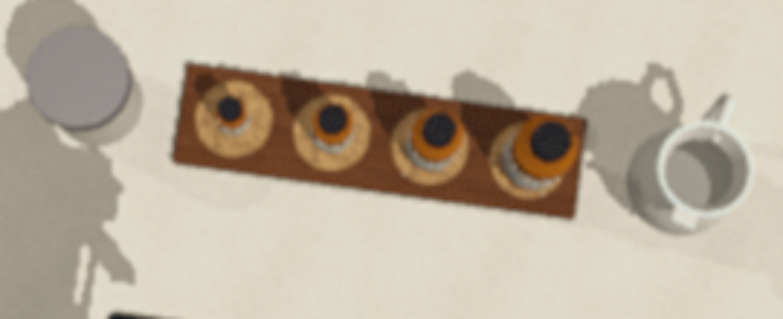

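View pics/f2.png

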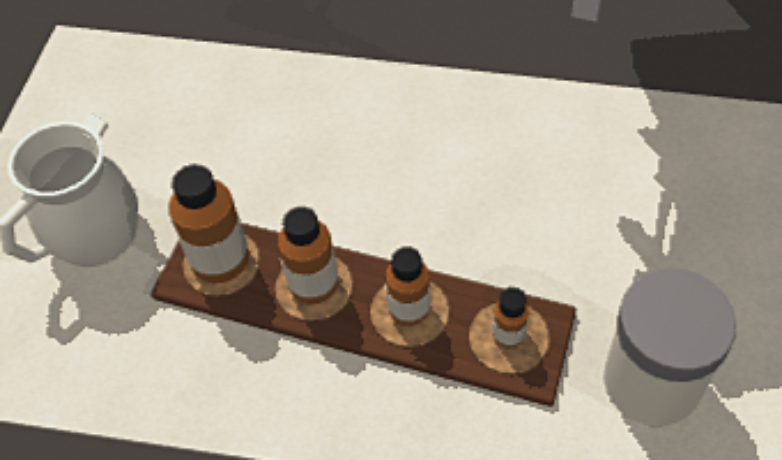

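Both views show four upright bottles in the right order, each within about 2 mm of its disc centre. The top crop has them at (230,115), (332,125), (435,140) and (540,155). The jug and jar look undisturbed, and the gripper is clear.

```bash
python3 -c "
from cell import manip
print(manip.sign_off())"
```

```text
the job is handed in; nothing more can be done
None
```

The job is handed in: all four bottles stand upright on their discs, tallest by the jug down to shortest by the jar, each within about 2 mm of its disc centre, and the jug and jar were not touched; no verdict was returned.

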